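# Sort the microscope and hot-air parts back into their trays on a phone-repair bench

## Robot

A 6-joint arm with a two-finger parallel gripper is mounted at the origin on the work surface. World frame = base frame: x ahead of the robot, y to its left, z up, the work surface at z = 0. Lengths are in m, angles in rad, forces in N, time in s.
With the tool pointing down it reaches from about 0.3 to 0.85 m from the base axis. Payload 4.2 kg.
Tool frame: the origin (TCP) lies at the very end of the fingers, on their centre line; the grasp point (between the pads) lies 19 mm behind it; z points along the fingers, y is the line along which they close (so a half turn about z gives the same grasp; the last joint's range is limited). The gripper opens to 91 mm and grips with 3 to 60 N. Pads are 32 mm wide; open, the fingers measure 118 mm over their backs; the gripper's body (76 mm by 178 mm) begins 60 mm behind the grasp point.
Start: joints at [-1.316, 0.32, 1.565, -0, 1.257, -0.02], TCP at [0.156, -0.553, 0.214] pointing down, gripper open.
Joint ranges: [-3.11, 3.11], [-0.84, 2.01], [0.21, 2.61], [-1.34, 4.49], [0.05, 2.63], [-2.56, 2.56]. Speed limits (rad/s): [2.57, 2.57, 3.14, 3.14, 3.14, 3.14].

## Interface

Orientations are given as [roll, pitch, yaw] about the fixed x, y, z axes, in that order (R = Rz(yaw) Ry(pitch) Rx(roll)).
In Python, from rig import manip, effector, sensors, viewer, order gives the robot as it stands. Calls block until the motion is done:
- manip.move_to(position, orientation): joint-space move of the TCP to a pose.
- manip.movel(position, rate=0.15, rot=None, threshold=None): straight line of the TCP; rot=None keeps the orientation; rate is the mean speed in m/s. With threshold (N) it stops when the force on the tool has changed by that much, and returns True; else False.
- manip.move_joints(angles): joint-space move.
- effector.release() and effector.gripper_close(): open the fingers fully, or close them until they stop; the grip force is fixed at half the most.
- manip.hold(seconds).
- manip.solve_ik(position, orientation): joint angles nearest the present ones, or None.
- sensors.sense(): the state.
- viewer.snapshot(name): name is "scene" or "top" or "wrist"; returns a dict with "frame" (400x640x3 uint8, red, green, blue), "z_map" (400x640 float32, m along the optical axis (not along the pixel's ray), 0 where there is no reading), "fov_y" (degrees; the focal length in pixels is half the picture's height over the tangent of half this angle, whatever the lens; pixels are square), "cx", "cy" (the principal point, pixels), "eye" and "orientation" of the camera in the world; the wrist camera has in their place "mount" (4x4, takes a point from camera to tool coordinates, whose origin is the TCP and whose axes are the flange's). Camera axes: x right, y down, z forward; pixel columns grow to the right and rows downward; lengths in m; the calibration is good to about 2 mm. A picture is of the moment at which its call begins: read the wrist's pose just before it.
A pose or a line that the arm cannot do raises manip.Unreachable and nothing moves.
- order.hand_in(): hands the job in; it is judged then, once.
The state is a dict: "time": time; "joints": joint angles; "joint_velocities": joint speeds; "joint_torque": joint torques, N m; "ee_pos": TCP position; "orientation": TCP orientation; "wrist_force": force on the tool from outside, world axes, zero at the start; "moment": the same for the moment, N m; "width": finger opening in m; "grasp_force": force on a finger pad.
Only numpy, scipy, OpenCV 4.12 (cv2) and the standard library are available. Lean on these libraries where they do the work, as an engineer would, in place of code of your own. Each camera call takes 0.05 s, during which the arm holds its last target. There are 200 camera calls.

## Task

Put the loose parts on the repair bench away by kind: the round hot-air nozzle into the round dish, the square-footed hot-air nozzle into the square tray, both microscope eyepieces into the oblong tray, and the flux pot into the six-sided tray. Each must end standing upright on the floor of its tray; set them down without dropping or tipping any over, and leave the little board clamp where it is.

Things in the scene. Friction and masses are not known exactly. Their poses are not given: they have to be found in the camera images.
- round_nozzle: Round steel hot-air nozzle: collar 30 mm diameter and 18 mm high at the bottom, tapering by 26 mm height into a plain straight spout 13 mm in diameter up to the top at 54 mm; grip the spout, 30 to 54 mm up, from any side. 40 to 70 g. Loose, stands upright; origin at the centre of its underside, z up.
- square_nozzle: Square-footed steel hot-air nozzle: foot 40 x 40 mm, 16 mm high (sides along its x and y), a 30 x 30 mm step to 22 mm, then a round tube 24 mm in diameter up to the top at 54 mm; grip the tube, 25 to 54 mm up, from any side. 50 to 95 g. Loose, stands upright; origin at the centre of its underside, z up.
- eyepiece_a: Microscope eyepiece: bare metal barrel 34 mm diameter up to 24 mm, then a black rubber eyecup 40 mm diameter up to the top at 50 mm, a round lens on top; grip the eyecup. 60 to 110 g. Same as eyepiece_b, the two are interchangeable. Loose, stands upright; origin at the centre of its underside, z up.
- eyepiece_b: The second microscope eyepiece, same as eyepiece_a. Loose, stands upright; origin at the centre of its underside, z up.
- flux_pot: Closed white plastic flux pot: 43 mm diameter up to 22 mm, screw lid 44 mm diameter up to the top at 36 mm; grip the lid. 45 to 80 g. Loose, stands upright; origin at the centre of its underside, z up.
- round_dish: Round dish, the place of the round nozzle: outer diameter 64 mm, inner 58 mm. Grey plastic, fixed to the bench; floor 3 mm thick, rim 14 mm high over the bench, walls 3 mm thick. Origin at the centre of its underside, z up.
- square_tray: Square tray, the place of the square-footed nozzle: outer 84 x 84 mm, inner 78 x 78 mm, sides along its x and y. Grey plastic, fixed to the bench; floor 3 mm thick, rim 14 mm high over the bench, walls 3 mm thick. Origin at the centre of its underside, z up.
- oblong_tray: Oblong tray without divider, the place of both eyepieces: outer 70 mm along its x by 162 mm along its y, inner 64 x 156 mm; room for the two side by side along y, for example 38 mm either side of the centre. Grey plastic, fixed to the bench; floor 3 mm thick, rim 14 mm high over the bench, walls 3 mm thick. Origin at the centre of its underside, z up.
- hex_tray: Six-sided tray, the place of the flux pot: 74 mm across the flats inside, 80 mm outside; flats face along its x. Grey plastic, fixed to the bench; floor 3 mm thick, rim 14 mm high over the bench, walls 3 mm thick. Origin at the centre of its underside, z up.
- board_clamp: Small bare-aluminium board clamp holding a green circuit board, a bystander that must not be moved: 46 mm along its x, 68 mm along its y, 16 mm high. Loose, 250 g; origin at the centre of its underside. It stands among the five things. Nothing else in the area of the things and trays stands more than 30 mm above the bench (a flat logic board and a screwdriver lie there).
There are look-alikes about, which are no part of the job. What is shaped like the square_nozzle but orange is not meant.

How it is judged:
By the outcome, as a careful person would: the job done as asked, in the order asked, and still so for the second after the job is handed in, with the robot touching nothing.
It also fails if it takes over 131 s, if anything falls off the work surface, if the arm or the gripper's body presses on something with over 40 N, if the wrist force passes 120 N, or if a joint passes its speed limit or range.

## Working session

There is one attempt and no reset: what is moved stays moved. The work goes in short steps, each a Python script; the robot and the scene stay as the last script left them, time stands still between calls to the robot, and variables do not carry over. Pictures are saved under pics/ and viewed, at most 14 in all, crops included, and the job is handed in when it is done.

```bash
mkdir -p pics; ls; cat > h.py <<'E'
import numpy as np, cv2
from scipy.spatial.transform import Rotation as R
from rig import manip, effector, sensors, viewer, order
def cam(d):
    f=200/np.tan(np.radians(d["fov_y"])/2); return f
def rot(o):
    o=np.array(o,float)
    return o if o.shape==(3,3) else R.from_euler('xyz',o).as_matrix()
def snap(n):
    s=sensors.sense(); d=dict(viewer.snapshot(n)); 
    if "mount" in d:
        M=np.array(d["mount"]); T=np.eye(4); T[:3,:3]=rot(s["orientation"]); T[:3,3]=s["ee_pos"]; T=T@M
        d["Rw"],d["pw"]=T[:3,:3],T[:3,3]
    else: d["Rw"],d["pw"]=rot(d["orientation"]),np.array(d["eye"])
    return d
def save(d,name): cv2.imwrite(f"pics/{name}.png",d["frame"][:,:,::-1]); np.savez(f"pics/{name}.npz",**{k:d[k] for k in("frame","z_map","fov_y","cx","cy","Rw","pw")})
def load(name): return dict(np.load(f"pics/{name}.npz"))
def ray(d,u,v): return d["Rw"]@np.array([(u-d["cx"])/cam(d),(v-d["cy"])/cam(d),1.])
def at_z(d,u,v,z):
    r=ray(d,u,v); return d["pw"]+r*(z-d["pw"][2])/r[2]
def cloud(d):
    v,u=np.mgrid[:400,:640]; z=d["z_map"]; f=cam(d)
    P=np.stack([(u-d["cx"])/f*z,(v-d["cy"])/f*z,z],-1)@d["Rw"].T+d["pw"]; P[z<=0]=np.nan; return P
def crop(d,u0,v0,u1,v1,k,name): cv2.imwrite(f"pics/{name}.png",cv2.resize(d["frame"][v0:v1,u0:u1,::-1],None,fx=k,fy=k,interpolation=cv2.INTER_CUBIC))
E
python3 - <<'E'
from h import *
for n in("top","scene","wrist"):
    d=snap(n); save(d,n+"0"); print(n,d["fov_y"],d["cx"],d["cy"],d["pw"],d["Rw"].round(3).tolist())
print(sensors.sense())
E
```

```text
pics
top 47.75271142578419 324.48536714630285 199.8422778764594 [ 0.38287364 -0.01138325  0.98955985] [[0.029, -0.993, 0.111], [-1.0, -0.028, 0.015], [-0.012, -0.112, -0.994]]
scene 50.261638804518824 324.87156852827485 198.05344589212666 [0.82614555 0.35879894 0.86334879] [[-0.695, 0.626, -0.354], [0.719, 0.599, -0.353], [-0.009, -0.499, -0.866]]
wrist 71.61175509309591 315.80842081024025 200.2018162965102 [ 0.2226268  -0.53371572  0.38420144] [[0.272, -0.932, -0.239], [-0.962, -0.264, -0.066], [-0.002, 0.248, -0.969]]
{'time': 0.15, 'joints': array([-1.31599030e+00,  3.20150711e-01,  1.56536234e+00,  1.11663453e-05,
        1.25742671e+00, -1.99740630e-02]), 'joint_velocities': array([ 1.37333580e-03, -1.50919197e-03, -5.17800859e-03, -7.23177383e-05,
        1.62006818e-04,  1.34360113e-04]), 'joint_torque': array([-2.00845489e-04, -4.12773585e+01, -2.32154578e+01,  7.27174035e-02,
        4.33552160e-02, -9.27080373e-05]), 'ee_pos': array([ 0.15594208, -0.55306181,  0.21332433]), 'orientation': array([-3.14024602e+00, -3.75212358e-05,  2.74776614e-01]), 'wrist_force': array([0.1669367 , 0.50907997, 0.16014179]), 'moment': array([ 0.07785242,  0.06243042, -0.05126432]), 'grasp_force': 0.0, 'width': 0.09117381009261603}
```

View pics/top0.png

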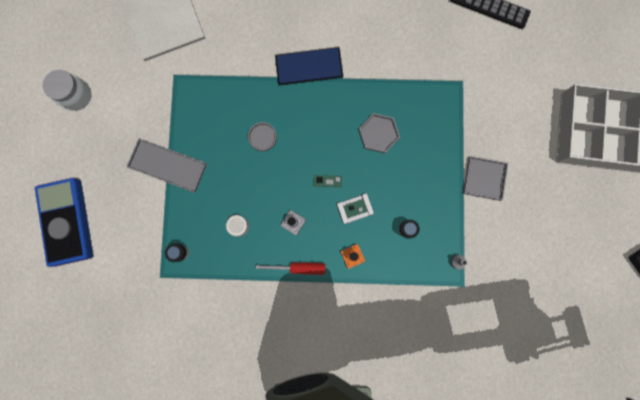

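View pics/scene0.png

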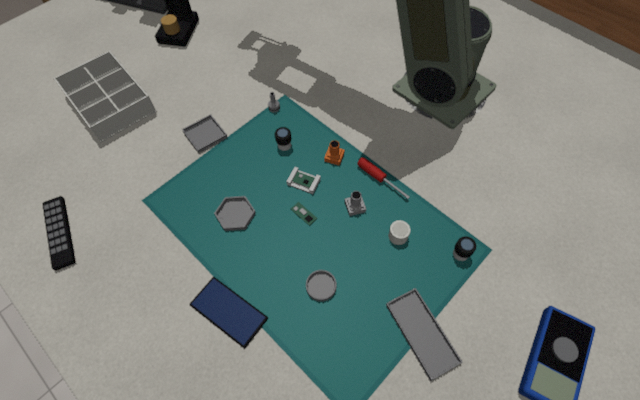

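Top view: the round nozzle is at (458,262) and the square nozzle candidates are steel (292,222) and orange (352,256); the steel one is meant. The eyepieces are at (176,252) and (409,229), the flux pot at (236,226) and the clamp at (355,208). The trays are round (262,137), hex (379,133), oblong (167,165) and square (485,178). I'll confirm with a crop and measure in both views.

```bash
python3 - <<'E'
from h import *
t=load("top0"); crop(t,150,190,480,290,2.4,"croptop")
names=dict(rn=((458,262),(273,102)),sn=((292,222),(355,204)),orange=((352,256),(334,153)),ea=((176,252),(465,247)),eb=((409,229),(283,137)),pot=((236,226),(400,231)),clamp=((355,208),(304,180)),dish=((262,137),(321,286)),hexa=((379,133),(235,213)),obl=((167,165),(424,334)),sq=((485,178),(205,134)))
s=load("scene0"); Ct,Cs=cloud(t),cloud(s)
for n,(a,b) in names.items():
    guess=at_z(t,*a,0.02)[:2]
    out=[]
    for C in(Ct,Cs):
        near=np.linalg.norm(C[:,:,:2]-guess,axis=-1)<(.11 if n=='obl' else .06)
        P=C[near]; P=P[np.isfinite(P).all(1)]
        H=P[P[:,2]>(.009 if n in('dish','hexa','obl','sq') else .012)]
        fl=np.median(P[:,2][P[:,2]<.02])
        if len(H)<5: out.append(None);continue
        top=np.percentile(H[:,2],95)
        T=H[H[:,2]>top-.006]; (c,wh,an)=cv2.minAreaRect(T[:,:2].astype(np.float32)*1000)
        out.append((len(T),round(top,4),np.round(c,1).tolist(),np.round(wh,1).tolist(),round(an,1),round(float(fl),4)))
    # triangulate pixel rays
    print(n,guess.round(3),*out,sep="\n   ")
E
```

```text
rn
   [ 0.367 -0.284]
   (37, np.float64(0.0556), [368.1, -286.1], [12.4, 11.8], 46.5, 0.0006)
   (24, np.float64(0.0529), [370.2, -283.9], [18.6, 10.6], 42.4, -0.0003)
sn
   [0.442 0.072]
   (101, np.float64(0.0551), [442.9, 71.0], [22.5, 22.0], 45.9, 0.0004)
   (85, np.float64(0.0552), [443.9, 72.5], [22.7, 20.9], 58.0, 0.0004)
orange
   [ 0.373 -0.059]
   (105, np.float64(0.0554), [373.9, -60.1], [21.8, 22.1], 28.0, 0.0005)
   (72, np.float64(0.0548), [376.1, -57.9], [21.9, 21.4], 43.2, 0.0003)
ea
   [0.37  0.318]
   (284, np.float64(0.0516), [370.7, 312.5], [37.2, 38.2], 1.8, -0.0004)
   (273, np.float64(0.0518), [372.8, 315.3], [38.4, 38.0], 31.5, 0.0001)
eb
   [ 0.434 -0.179]
   (269, np.float64(0.0528), [434.5, -176.2], [37.4, 37.4], 1.2, 0.0005)
   (176, np.float64(0.0511), [435.9, -171.9], [37.6, 39.7], 5.4, 0.0001)
pot
   [0.43  0.192]
   (321, np.float64(0.038), [431.2, 188.7], [42.7, 41.7], 47.9, -0.0)
   (299, np.float64(0.0381), [433.2, 191.6], [42.3, 41.0], 39.1, 0.0002)
clamp
   [ 0.476 -0.063]
   (327, np.float64(0.018), [476.7, -63.3], [45.3, 67.9], 20.7, 0.0012)
   (233, np.float64(0.0174), [478.4, -60.3], [46.6, 68.3], 20.5, 0.0009)
dish
   [0.627 0.144]
   (123, np.float64(0.0157), [631.7, 146.6], [61.9, 62.4], 25.4, 0.0007)
   (156, np.float64(0.0159), [633.6, 148.2], [63.6, 62.1], 44.2, 0.0009)
hexa
   [ 0.642 -0.112]
   (185, np.float64(0.0166), [646.0, -112.9], [89.7, 80.3], 17.6, 0.0016)
   (197, np.float64(0.0156), [647.5, -110.3], [81.8, 89.6], 45.7, 0.0016)
obl
   [0.559 0.35 ]
   (292, np.float64(0.0156), [562.1, 356.2], [163.7, 70.0], 71.2, -0.0)
   (453, np.float64(0.0155), [563.7, 358.4], [161.6, 70.9], 71.0, 0.0008)
sq
   [ 0.549 -0.342]
   (251, np.float64(0.0164), [551.3, -346.8], [84.8, 85.2], 81.5, 0.0025)
   (174, np.float64(0.015), [552.3, -344.0], [87.9, 84.4], 80.9, 0.002)
```

View pics/croptop.png

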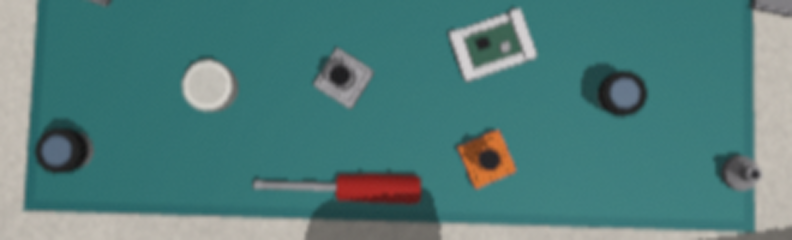

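The crop confirms the steel square-footed nozzle at (292,222); the one at (352,256) is orange, so not meant. Two-view heights match the text to within about 2 mm. I'll start with the round nozzle, refining its position with the wrist camera at hover.

```bash
cat >> h.py <<'E'
def pose(yaw): return [np.pi,0,yaw]
def near(xyz,yaw):  # equivalent grasp yaw with last joint nearest its middle
    best=None
    for y in (yaw,yaw+np.pi,yaw-np.pi):
        q=manip.solve_ik(xyz,pose(y))
        if q is not None and (best is None or abs(q[5])<best[0]): best=(abs(q[5]),y)
    return best[1]
def refine(g,zt):
    d=snap("wrist"); P=cloud(d).reshape(-1,3); P=P[np.linalg.norm(P[:,:2]-g,axis=1)<.035]
    T=P[(P[:,2]>zt-.006)&(P[:,2]<zt+.008)]
    c,wh,_=cv2.minAreaRect(T[:,:2].astype(np.float32)*1000); print("wrist",len(T),np.round(c,1),np.round(wh,1),"top",np.median(T[:,2]).round(4)); return np.array(c)/1000
H=.17
def pick(g,zt,ztcp,yaw):
    g=np.array(g); yaw=near([*g,H],yaw); manip.move_to([*g,H],pose(yaw))
    c=refine(g,zt)
    if np.linalg.norm(c-g)<.006: g=(g+c)/2
    else: print("MISMATCH"); return False
    manip.movel([*g,ztcp],rate=.15); effector.gripper_close(); s=sensors.sense(); print("grip",s["width"],s["grasp_force"],"t",s["time"])
    manip.movel([*g,H],rate=.2); s=sensors.sense(); print("lifted",s["width"],s["grasp_force"]); return True
def place(p,ztcp,yaw):
    p=np.array(p); yaw=near([*p,H],yaw); manip.move_to([*p,H],pose(yaw))
    manip.movel([*p,ztcp+.003+.008],rate=.15); manip.hold(.2)
    hit=manip.movel([*p,ztcp-.003],rate=.02,threshold=3); s=sensors.sense(); print("touch",hit,"dz",s["ee_pos"][2]-ztcp-.003,s["wrist_force"])
    effector.release(); manip.movel([*p,H],rate=.2); print("t",sensors.sense()["time"])
E
python3 - <<'E'
from h import *
if pick([.3692,-.285],.054,.030,np.arctan2(-.285,.369)+np.pi/2):
    place([.6327,.1474],.030,np.arctan2(.147,.633)+np.pi/2)
    save(snap("wrist"),"w1")
E
```

```text
wrist 129 [ 367.  -283.6] [12.6 11.9] top 0.0544
grip 0.012009056522724266 29.997694194316864 t 3.7667
lifted 0.012235493602608312 29.997525215148926
touch True dz -0.00019967064660134527 [-0.03614141 -0.25322599  3.89024286]
t 10.2417
```

View pics/w1.png

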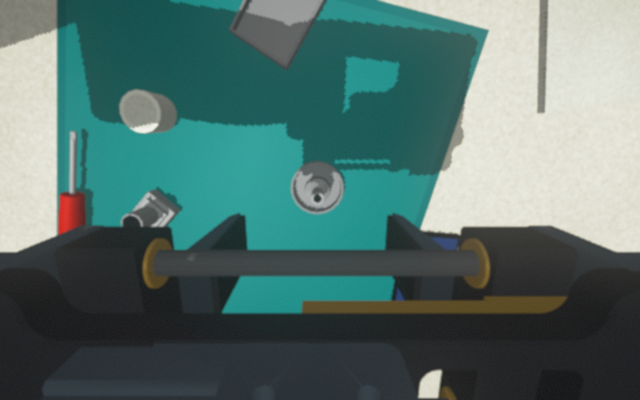

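The round nozzle stands upright in the dish at (317,190). Next come the square nozzle and the eyepieces.

```bash
python3 - <<'E'
from h import *
rad=lambda p: np.arctan2(p[1],p[0])+np.pi/2
o=np.array([.5629,.3573]); a=np.radians(71.1); l=np.array([np.cos(a),np.sin(a)])*.038
def go(p,zt,z,q,yaw,n):
    ok=pick(p,zt,z,rad(p))
    if ok and sensors.sense()["width"]>.01: place(q,z,yaw); save(snap("wrist"),n); return True
q=[.5518,-.3454]
go([.4434,.0718],.054,.027,q,rad(q),"w2") and go([.3717,.3139],.050,.022,o+l,a,"w3") and go([.4352,-.1741],.050,.022,o-l,a,"w4")
cv2.imwrite("pics/m.png",np.hstack([cv2.resize(cv2.imread(f"pics/w{i}.png")[60:300,160:480],(400,300)) for i in(2,4)]))
E
```

```text
wrist 382 [442.1  73.5] [22.4 22.9] top 0.0547
grip 0.023008252522087592 29.99992400407791 t 13.3167
lifted 0.023324295571927934 29.99979078769684
touch True dz -0.00016227867781028974 [-0.05891411  0.25326741  2.79442954]
t 19.4417
wrist 1037 [370.1 316.3] [39.  38.7] top 0.0504
grip 0.03917108432789749 29.999974071979523 t 23.9417
lifted 0.03974889635179188 29.9998140335083
touch True dz -3.288292622192785e-05 [-0.58319692 -0.03937177  4.1639867 ]
t 29.25
wrist 1027 [ 433.1 -173.3] [38.9 38.4] top 0.0505
grip 0.03946799107519048 30.000080466270447 t 33.425
lifted 0.03940812048443017 29.999869465827942
touch True dz -3.381294788591064e-05 [ 0.05043413 -0.06811094  3.82264689]
t 39.6833
```

View pics/m.png

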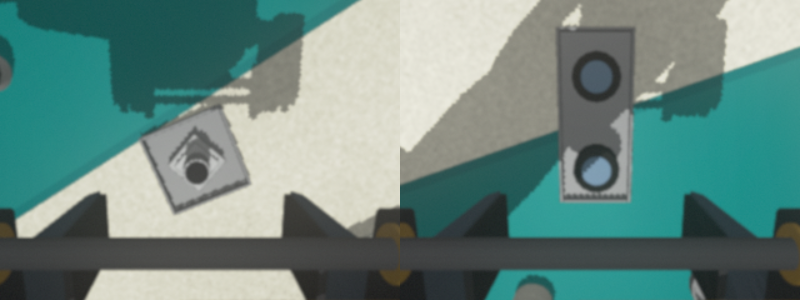

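The square nozzle stands in the square tray (left half, 196,165), and both eyepieces stand in the oblong tray (right half, 596,75 and 596,167). The flux pot is last.

```bash
python3 - <<'E'
from h import *
rad=lambda p: np.arctan2(p[1],p[0])+np.pi/2
p=[.4322,.1902]; q=[.6468,-.1116]
if pick(p,.036,.018,rad(p)): place(q,.018,rad(q))
manip.move_joints([-1.316,0.32,1.565,0,1.257,-0.02])
t=snap("top"); save(t,"topf"); save(snap("scene"),"scenef")
C=cloud(t)
for n,g in dict(rn=(.6327,.1474),sn=(.5518,-.3454),e1=(.5752,.3933),e2=(.5506,.3213),pot=q,clamp=(.4775,-.0618)).items():
    P=C[np.linalg.norm(C[:,:,:2]-np.array(g),axis=-1)<(.03 if n!='clamp' else .05)]; z=np.percentile(P[:,2],96); T=P[P[:,2]>z-.006]
    c,wh,a=cv2.minAreaRect(T[:,:2].astype(np.float32)*1000); print(n,z.round(4),np.round(c,1),np.round(wh,1),round(a,1))
crop(t,120,50,520,300,2,"cropf")
E
```

```text
wrist 1145 [430.6 191.9] [41.9 42.6] top 0.0365
grip 0.04299285149025004 30.000069737434387 t 42.5833
lifted 0.04311657085911234 29.999832808971405
touch True dz -1.8628278486401174e-05 [-0.57666591 -0.15567007  3.40545266]
t 48.4083
rn 0.0553 [632.7 144.6] [12.6 11.2] 5.5
sn 0.058 [ 551.6 -346.3] [21.7 22.5] 2.8
e1 0.0542 [574.5 391.4] [38.5 37.8] 86.9
e2 0.0541 [550.2 318.8] [38.9 37.2] 46.4
pot 0.0411 [ 647.2 -113.2] [42.2 41.3] 1.0
clamp 0.0162 [476.7 -63.2] [45.5 67.9] 20.8
```

View pics/cropf.png

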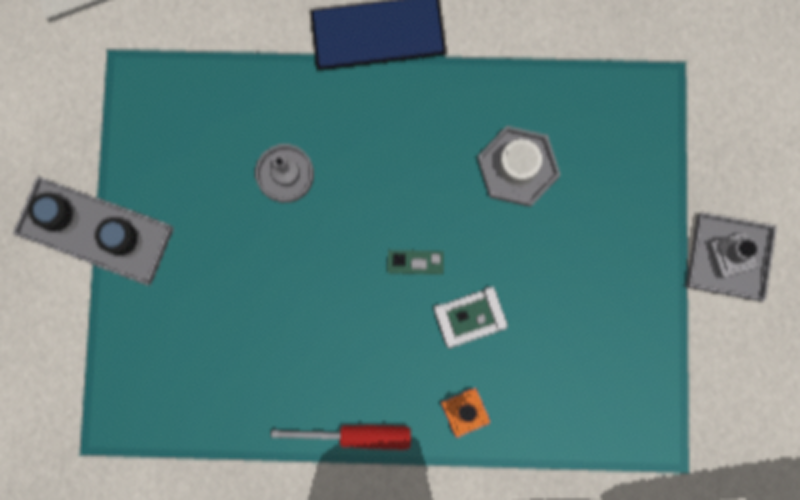

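View pics/scenef.png

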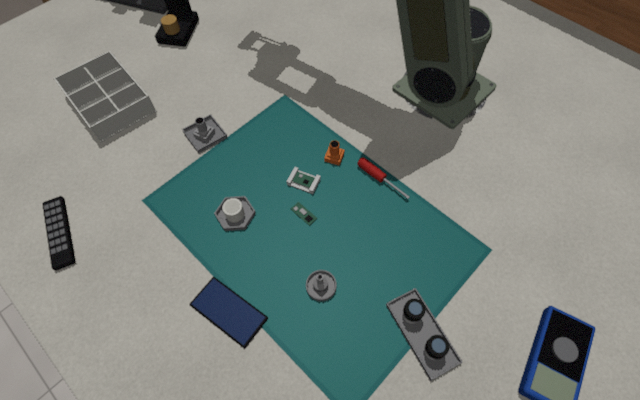

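Both pictures show all five parts upright in their trays: round nozzle (321,285), square nozzle (203,128), eyepieces (414,310) and (437,347), pot (233,211) in the scene view. The clamp has not moved.

```bash
python3 -c "
from h import *
print(order.hand_in())"
```

```text
the job is handed in; nothing more can be done
None
```

I handed the job in at about 50 s of the 131 s allowed, with all five parts standing upright in their trays, the board clamp unmoved and the orange look-alike left alone; the hand-in returned no verdict.

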